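Put the turning chisel back on its painted outline

ROBOT

A 6-joint arm with a two-finger parallel gripper is mounted at the origin on the work surface. World frame = base frame: x ahead of the robot, y to its left, z up, the work surface at z = 0. Lengths are in mm, angles in rad, forces in N, time in s.
With the tool pointing down it reaches from about 350 to 775 mm from the base axis. Payload 7.3 kg.
Tool frame: the origin (TCP) lies midway between the tips of the shut fingers; the grasp point (between the pads) lies 19 mm behind it; x points along the fingers, z is the direction in which the jaws open and shut, and the axes are right-handed (so a half turn about x gives the same grasp; the last joint's range is limited). The gripper opens to 92 mm and grips with 3 to 60 N. Pads are 19 mm wide; open, the fingers measure 130 mm over their backs; the gripper's body (75 mm by 190 mm) begins 47 mm behind the grasp point.
Start: joints at [-1.426, 0.342, 1.524, -0, 1.275, -0.146], TCP at [150.55, -502.971, 226.741] pointing down, gripper open.
Joint ranges: [-2.53, 2.53], [-0.77, 2.02], [0.04, 2.7], [-1, 4.14], [0.28, 2.66], [-3.11, 3.11]. Speed limits (rad/s): [2.57, 2.57, 3.14, 3.14, 3.14, 3.14].

INTERFACE

Orientations are given as [roll, pitch, yaw] about the fixed x, y, z axes, in that order (R = Rz(yaw) Ry(pitch) Rx(roll)).
In Python, from plant import monitor, optics, close_job gives the robot as it stands.
- The arm moves only by the tool send_rows, never from a script. Its argument "commands" is a list that holds one entry, the list of rows, each a list of 5 numbers: the shift along the tool's x, y, z in m, then the turn about the tool's x in degrees, then the finger opening in m, from 0 to 0.0918. A call has 1 to 10 rows; each row shifts and turns the pose as measured when the row begins, along the tool's axes as they then stand; what a row does not reach is not made up. A row lasts 1/12 s, in which the tool goes at most 41.7 mm and 7.16 degrees, less where a joint would pass 70% of its speed; a pose out of reach is approached as far as the arm can. A call with a gripper value outside its range is refused whole. The fingers move at their own pace and stop on an object; the grip force is fixed at half the most. Time passes only in rows, so rows that do not move let the fingers close. It gives the time, the measured TCP pose, the force and the opening at its end, in the units of the state.
- monitor.get_obs(): the state, without advancing time (a new reading comes with each control period).
- optics.capture(name): name is "scene" or "top" or "wrist"; returns a dict with "color" (420x560x3 uint8, blue, green, red), "camera_matrix" (3x3 intrinsics, pixels), "camera_from_world" (4x4, takes a point from world to camera coordinates); the wrist camera has in their place "T_tool_cam" (4x4, takes a point from camera to tool coordinates, whose origin is the TCP and whose axes are the tool frame's). Camera axes: x right, y down, z forward; pixel columns grow to the right and rows downward; lengths in mm; the calibration is good to about 2 mm. The wrist camera is an equidistant fisheye: a pixel r from the principal point sees the ray r / f radians off the axis. A picture is of the moment at which its call begins: read the wrist's pose just before it. There is no depth.
- close_job(): hands the job in, once; it reports no verdict.
The state is a dict: "time": time; "joint_positions": joint angles; "dq": joint speeds; "tau": joint torques, N m; "tool_pos": TCP position; "tcp_rot": TCP orientation; "contact_force": force on the tool from outside, world axes, zero at the start; "moment": the same for the moment, N m; "grip_width": finger opening in mm.
Only numpy, scipy, OpenCV 4.12 (cv2) and the standard library are available. Lean on these libraries where they do the work, as an engineer would, in place of code of your own. Each camera call takes 0.05 s, during which the arm holds its last target.

TASK

Pick up the wood chisel lying on the bench and lay it flat on the empty yellow outline in the green tool tray, next to the other chisel and with its blade pointing the same way, then let go of it. Set it down rather than dropping it, and leave the other chisel and the square wooden blank where they are.

Things in the scene. Friction and masses are not known exactly. Their poses are not given: they have to be found in the camera images.
- chisel_mid (a point): Wood chisel lying on the bench, 250 mm long, about 0.16 kg: flat-sided dark wooden handle 160 x 32 x 26 mm (high) with red butt and brass collar, then a steel blade 90 x 20 x 5 mm half-way up the handle. The point is its balance point, inside the handle, 13 mm above its underside: the place to grip. +x points to the blade's tip (at +126 mm; handle from -124 to +36 mm), z up.
- outline (a point): Empty yellow chisel shape painted on the green floor of a fixed tray (340 x 275 mm; rim 16 mm high, 8 thick). The point is on the floor, 8 mm above the bench, under where the chisel's balance point belongs (which then stands 13 mm above it). +x: the way the blade must point; z up. Rim 77 mm away at -y, the other chisel's outline 105 mm away at +y.
- neighbour_mid (a point): The other chisel, of the same make and size, already lying loose on its own outline in the tray. The point and axes are as for the chisel to be put away. It must stay there.
- blank_mid (a point): A square blank of pale wood, 240 x 34 x 34 mm, with no blade or collar, lying loose on the bench not far from the chisel. The point is its centre, half-way up; x along its length, z up. It must stay where it is.

How it is judged:
By the outcome, as a careful person would: the job done as asked, in the order asked, and still so for the second after the job is handed in, with the robot touching nothing.
It also fails if it takes over 38 s, if anything falls off the work surface, if the arm or the gripper's body presses on something with over 40 N, if the wrist force passes 120 N, or if a joint passes its speed limit or range.

## Working session

There is one attempt and no reset: what is moved stays moved. The work goes in short steps, Python scripts to look and compute and a tool call to move; the robot and the scene stay as the last step left them, time stands still between calls to the robot, and variables do not carry over. Pictures are saved under pics/ and viewed, and the job is handed in when it is done.

Besides the shell and the picture viewer there is one more tool, called as a command line: name --argument value ..., lists and objects as JSON in quotes. send_rows: Moves the arm, as the interface text tells. Its arguments: {"type":"object","properties":{"commands":{"type":"array","items":{"type":"array","items":{"type":"array","items":{"type":"number"}}}}},"required":["commands"]}

```bash
ls; mkdir -p pics; python3 - <<'E'
from plant import monitor, optics
import cv2
print(monitor.get_obs())
for n in ["scene","top","wrist"]:
    d=optics.capture(n)
    cv2.imwrite(f"pics/{n}0.png",d["color"])
    for k in d:
        if k!="color": print(n,k,d[k])
E
```

```text
pics
{'time': 0.0, 'joint_positions': array([-1.42603467e+00,  3.42738338e-01,  1.52501226e+00, -2.88188370e-05,
        1.27539519e+00, -1.45999924e-01]), 'dq': array([ 7.85078057e-04,  1.07243761e-03, -1.08949929e-03, -7.26286118e-04,
        9.42610433e-05, -4.71107104e-04]), 'tau': array([-1.75125428e-03, -4.31241024e+01, -2.44228953e+01,  7.15137203e-02,
        5.57394954e-02, -1.06980574e-04]), 'tool_pos': array([ 150.46175997, -502.55415198,  226.0385183 ]), 'tcp_rot': array([3.01333394, 1.56924294, 1.73330761]), 'contact_force': array([-0.19685419,  0.05443789,  0.44644588]), 'moment': array([ 0.04581654, -0.03523889,  0.01918026]), 'grip_width': 92.06064445664852}
scene camera_matrix [[431.11794118   0.         270.77665173]
 [  0.         431.11794118 206.32180249]
 [  0.           0.           1.        ]]
scene camera_from_world [[ 8.14715372e-01  5.79823125e-01  6.63371593e-03 -4.69666027e+02]
 [ 4.26340558e-01 -5.91222894e-01 -6.84608807e-01 -1.71100819e+02]
 [-3.93030013e-01  5.60589541e-01 -7.28880494e-01  1.09786836e+03]
 [ 0.00000000e+00  0.00000000e+00  0.00000000
[... 191 characters left out ...]
[ 4.74403410e-04 -9.99866130e-01 -1.63553185e-02  4.71893764e+01]
 [-9.93796156e-01  1.34757458e-03 -1.11208746e-01  5.19396136e+02]
 [ 1.11215898e-01  1.63066105e-02 -9.93662477e-01  9.06493382e+02]
 [ 0.00000000e+00  0.00000000e+00  0.00000000e+00  1.00000000e+00]]
wrist camera_matrix [[325.1922621    0.         281.19623909]
 [  0.         325.1922621  213.41830389]
 [  0.           0.           1.        ]]
wrist T_tool_cam [[ 5.27877774e-04 -2.67039554e-01  9.63685425e-01 -1.57582896e+02]
 [-2.19329167e-04 -9.63685567e-01 -2.67039474e-01  7.19144436e+01]
 [ 9.99999837e-01 -7.04001185e-05 -5.67277754e-04  6.10731892e-01]
 [ 0.00000000e+00  0.00000000e+00  0.00000000e+00  1.00000000e+00]]
```

View pics/scene0.png

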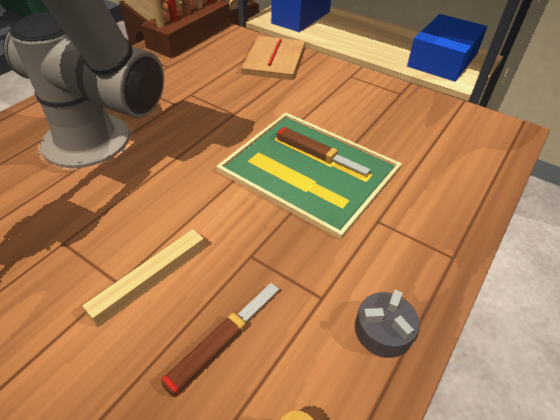

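View pics/top0.png

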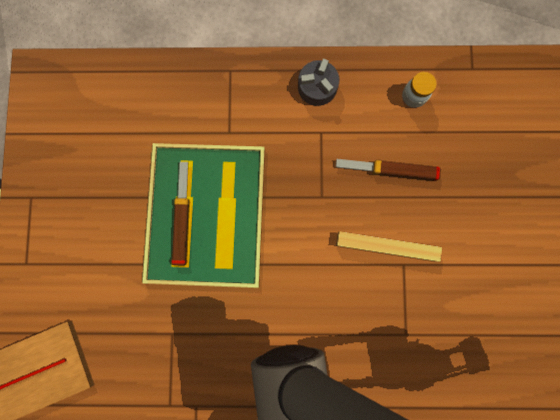

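View pics/wrist0.png

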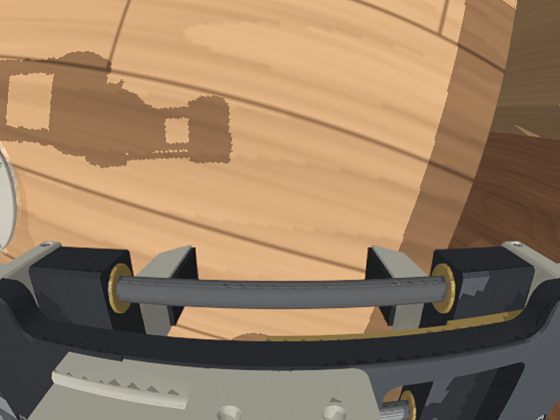

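```bash
python3 - <<'E'
import cv2
t=cv2.imread("pics/top0.png"); s=cv2.imread("pics/scene0.png")
def c(im,x0,y0,x1,y1,k,n):
    cv2.imwrite(n,cv2.resize(im[y0:y1,x0:x1],None,fx=k,fy=k,interpolation=cv2.INTER_NEAREST))
c(t,325,150,450,190,6,"pics/t_ch.png")
c(t,140,140,270,290,4,"pics/t_tray.png")
c(s,155,275,290,400,5-1,"pics/s_ch.png")
E
```

```text
(no output)
```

View pics/t_ch.png

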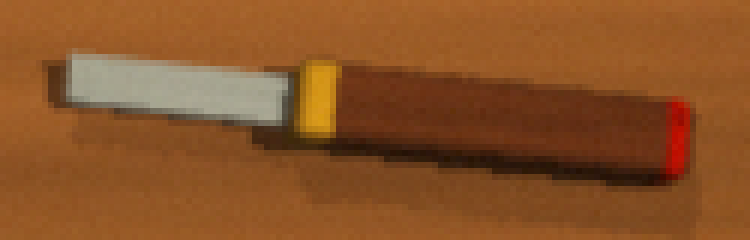

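View pics/t_tray.png

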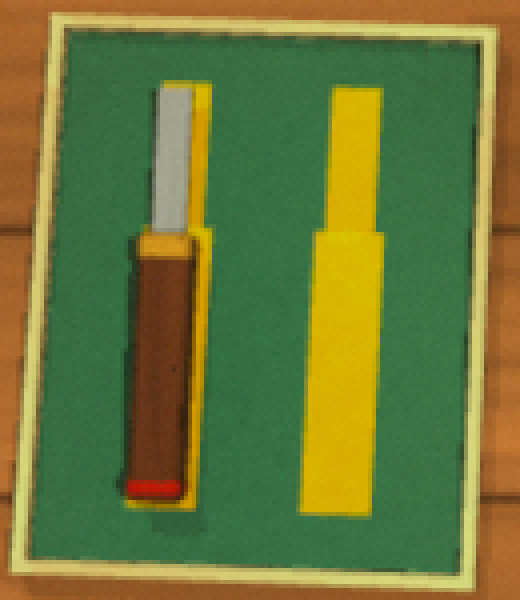

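View pics/s_ch.png

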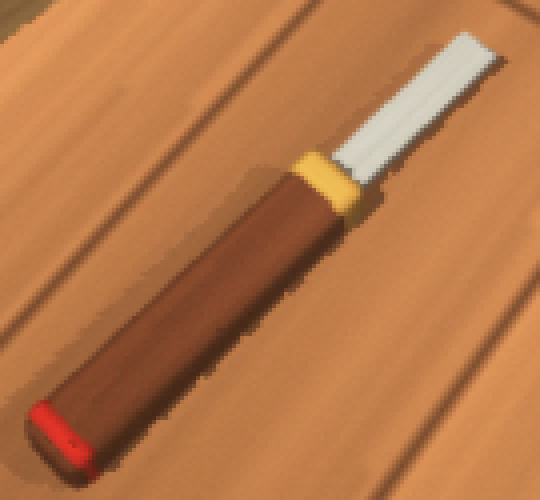

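```bash
cat > h.py <<'E'
from plant import monitor, optics
import numpy as np, cv2, pickle
from scipy.spatial.transform import Rotation as R
TK=np.array([[395.4609799,0,281.18532653],[0,395.4609799,212.87810212],[0,0,1]])
TE=np.array([[4.74403410e-04,-9.99866130e-01,-1.63553185e-02,4.71893764e+01],[-9.93796156e-01,1.34757458e-03,-1.11208746e-01,5.19396136e+02],[1.11215898e-01,1.63066105e-02,-9.93662477e-01,9.06493382e+02],[0,0,0,1]])
SK=np.array([[431.11794118,0,270.77665173],[0,431.11794118,206.32180249],[0,0,1]])
SE=np.array([[8.14715372e-01,5.79823125e-01,6.63371593e-03,-4.69666027e+02],[4.26340558e-01,-5.91222894e-01,-6.84608807e-01,-1.71100819e+02],[-3.93030013e-01,5.60589541e-01,-7.28880494e-01,1.09786836e+03],[0,0,0,1]])
def back(K,E,p,z):
    d=E[:3,:3].T@np.linalg.solve(K,[p[0],p[1],1]); c=-E[:3,:3].T@E[:3,3]
    return c+d*(z-c[2])/d[2]
def tool():
    o=monitor.get_obs(); return np.array(o['tool_pos']),R.from_euler('xyz',o['tcp_rot']).as_matrix(),o
def wback(d,px,z,tp,Rt):
    K=d["camera_matrix"]; v=np.array([(px[0]-K[0,2])/K[0,0],(px[1]-K[1,2])/K[1,1]]); th=np.hypot(*v)
    ray=np.array([*(np.sin(th)*v/th),np.cos(th)]); T=d["T_tool_cam"]
    c=tp+Rt@T[:3,3]; r=Rt@T[:3,:3]@ray
    return c+r*(z-c[2])/r[2]
E
python3 - <<'E'
from h import *
def rep(n,tip,zt,butt,zb,K=TK,E=TE):
    a=back(K,E,tip,zt);b=back(K,E,butt,zb);u=(a-b)[:2];L=np.linalg.norm(u);u/=L
    print(n,a.round(1),b.round(1),"L",L.round(1),"yaw",np.arctan2(u[1],u[0]).round(4),"mid",(b[:2]+u*124+u*(L-250)/2).round(1))
c=lambda q,k,o:np.array(q)/k+o-0.5
o=np.array([325,150]);rep("ch top",c((66,79),6,o),15.5,c((687,138),6,o),26)
o=np.array([155,275]);rep("ch scene",c((480,45),4,o),15.5,c((62,435),4,o),26,SK,SE)
o=np.array([140,140]);rep("outl",c((358,87.5),4,o),8,c((335.5,516),4,o),8)
rep("neigh",c((176,87),4,o),23.5,c((154,492),4,o),34)
p,Rt,ob=tool();print(p,Rt.round(3))
E
```

```text
ch top [643.6 -84.8  15.5] [ 616.3 -329.6   26. ] L 246.4 yaw 1.4595 mid [ 629.8 -208.2]
ch scene [645.9 -86.   15.5] [ 620.4 -325.2   26. ] L 240.5 yaw 1.4647 mid [ 633.1 -206.6]
outl [649.6 175.9   8. ] [388.3 185.4   8. ] L 261.5 yaw -0.0363 mid [517.9 180.7]
neigh [646.5 284.2  23.5] [402.8 287.5  34. ] L 243.7 yaw -0.0135 mid [523.6 285.9]
[ 150.51000482 -502.67269636  226.21901202] [[-0.     0.958  0.287]
 [ 0.001  0.287 -0.958]
 [-1.     0.    -0.001]]
```

send_rows --commands '[[[0,0,0,-6.7,0.08],[0,0,0,-6.7,0.08],[0,0,0,-6.7,0.08],[0,0,0,-6.7,0.08],[0,0,0,-6.7,0.08],[0,0,0,-6.7,0.08],[0,0,0,-6.7,0.08],[0,0,0,-6.7,0.08],[0,0,0,-6.7,0.08],[0,0,0,-6.7,0.08]]]'

```text
time: 0.98
tool_pos: [150.2, -500.7, 223.0]
tcp_rot: [1.764, 1.562, 1.706]
contact_force: [-0.2, -0.1, 0.5]
grip_width: 80.3
```

```bash
cat > go.py <<'E'
import sys
from h import *
x,y,z,yaw=map(float,sys.argv[1:])
p,Rt,o=tool()
d=Rt.T@(np.array([x,y,z])-p)
phi=np.arctan2(Rt[1,2],Rt[0,2]); e=(yaw-np.pi/2-phi+np.pi)%(2*np.pi)-np.pi
print("t",o['time'],"p",p.round(1),"delta tool mm",d.round(1),"turn deg",-np.degrees(e).round(2),"grip",o['grip_width'],"F",o['contact_force'].round(1),"tilt",Rt[:,0].round(4),"q",o['joint_positions'].round(2))
E
python3 go.py 630.5 -207.5 200 1.462
```

```text
t 0.9833 p [ 150.2 -500.7  223. ] delta tool mm [ 24.9 320.2 462.6] turn deg 2.92 grip 80.34586788880175 F [-0.2 -0.1  0.5] tilt [-0.0012  0.0087 -1.    ] q [-1.43  0.35  1.53  0.    1.28 -1.37]
```

send_rows --commands '[[[0.001,0.021,0.0305,0,0.08],[0.001,0.021,0.0305,0,0.08],[0.001,0.021,0.0305,0,0.08],[0.001,0.021,0.0305,0,0.08],[0.001,0.021,0.0305,0,0.08],[0.001,0.021,0.0305,0,0.08],[0.001,0.021,0.0305,0,0.08],[0.001,0.021,0.0305,0,0.08],[0.001,0.021,0.0305,0,0.08],[0.001,0.021,0.0305,0,0.08]]]'

```text
time: 1.82
tool_pos: [471.9, -302.0, 210.6]
tcp_rot: [2.114, 1.559, 2.053]
contact_force: [0.5, -1.5, -0.6]
grip_width: 79.8
```

```bash
python3 go.py 630.5 -207.5 200 1.462
```

```text
t 1.8167 p [ 471.9 -302.   210.6] delta tool mm [ 10.7 103.9 152.6] turn deg 2.73 grip 79.84036994682212 F [ 0.5 -1.5 -0.6] tilt [-0.0054  0.0103 -0.9999] q [-0.71  0.43  1.44  0.    1.29 -0.65]
```

send_rows --commands '[[[0.002,0.021,0.0305,0.55,0.08],[0.002,0.021,0.0305,0.55,0.08],[0.002,0.021,0.0305,0.55,0.08],[0.002,0.021,0.0305,0.55,0.08],[0.002,0.016,0.025,0.55,0.08],[0,0,0,0,0.08]]]'

```text
time: 2.32
tool_pos: [637.2, -201.8, 196.9]
tcp_rot: [2.169, 1.556, 2.064]
contact_force: [-0.2, 0.4, -0.4]
grip_width: 80.2
```

```bash
python3 go.py 630.5 -207.5 120 1.462; python3 - <<'E'
from h import *
p,Rt,o=tool(); d=optics.capture("wrist"); cv2.imwrite("pics/w1.png",d["color"]); pickle.dump((p,Rt,d),open("w1.pkl","wb"))
E
```

```text
t 2.3167 p [ 637.2 -201.8  196.9] delta tool mm [76.9 -7.3 -5.5] turn deg 0.21 grip 80.24376386188267 F [-0.2  0.4 -0.4] tilt [-0.0072  0.0134 -0.9999] q [-0.43  0.64  1.11  0.01  1.4  -0.32]
```

View pics/w1.png

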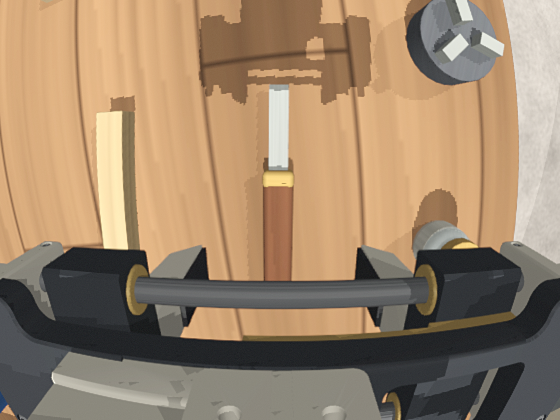

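```bash
python3 - <<'E'
from h import *
p,Rt,d=pickle.load(open("w1.pkl","rb"))
a=wback(d,(278.5,85.5),15.5,p,Rt);b=wback(d,(278.3,171),26,p,Rt);c=wback(d,(278,265),26,p,Rt)
u=(a-c)[:2];u/=np.hypot(*u)
print(a,b,c,np.linalg.norm((a-b)[:2]),np.arctan2(u[1],u[0]),"mid",a[:2]-126*u,b[:2]-36*u)
w=cv2.resize(d["color"][75:285,240:320],None,fx=5-2.2,fy=2.8,interpolation=cv2.INTER_NEAREST);cv2.imwrite("pics/w1c.png",w)
E
```

```text
[645.38305841 -86.21603057  15.5       ] [ 635.98841539 -174.2605858    26.        ] [ 624.53962824 -277.12362814   26.        ] 88.54435624073686 1.4620463508703585 mid [ 631.70755437 -211.47169148] [ 632.08112852 -210.04791748]
```

View pics/w1c.png

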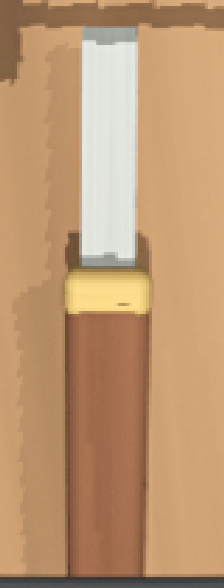

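```bash
python3 go.py 631.5 -209.5 45 1.462
```

```text
t 2.3667 p [ 635.5 -203.   196.9] delta tool mm [151.8  -8.7  -1.8] turn deg 0.22 grip 80.37346488477027 F [-0.3  0.2 -0.7] tilt [-0.0088  0.0129 -0.9999] q [-0.43  0.64  1.11  0.01  1.4  -0.32]
```

send_rows --commands '[[[0.035,-0.0025,-0.0005,0,0.075],[0.035,-0.0025,-0.0005,0,0.075],[0.035,-0.002,-0.0005,0,0.075],[0.03,-0.0015,0,0,0.075],[0.012,0,0,0,0.075],[0,0,0,0,0.075]]]'

```text
time: 2.87
tool_pos: [629.3, -212.9, 45.9]
tcp_rot: [2.314, 1.559, 2.21]
contact_force: [-1.5, 0.6, 0.2]
grip_width: 74.7
```

```bash
python3 go.py 631.5 -209.5 5 1.462
```

```text
t 2.8667 p [ 629.3 -212.9   45.9] delta tool mm [40.9  3.3  2.2] turn deg 0.23 grip 74.7313705553697 F [-1.5  0.6  0.2] tilt [-0.0073  0.0098 -0.9999] q [-0.44  0.77  1.3   0.01  1.08 -0.34]
```

send_rows --commands '[[[0.015,0.0015,0.001,0,0.075],[0.012,0.001,0.001,0,0.075],[0.008,0.001,0,0,0.075],[0.003,0,0,0,0.075],[0,0,0,0,0.075]]]'

```text
time: 3.28
tool_pos: [630.0, -212.6, 9.1]
tcp_rot: [2.321, 1.56, 2.212]
contact_force: [-0.2, 0.0, 0.2]
grip_width: 75.1
```

```bash
python3 go.py 631.5 -209.5 5 1.462;python3 - <<'E'
from h import *
p,Rt,o=tool(); d=optics.capture("wrist"); cv2.imwrite("pics/w2.png",d["color"])
E
```

```text
t 3.2833 p [ 630.  -212.6    9.1] delta tool mm [4.1 3.2 1.2] turn deg 0.05 grip 75.05407299408935 F [-0.2  0.   0.2] tilt [-0.0062  0.0083 -0.9999] q [-0.44  0.81  1.32  0.01  1.01 -0.34]
```

View pics/w2.png

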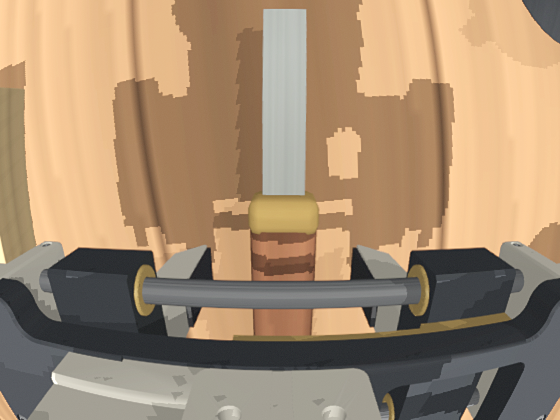

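send_rows --commands '[[[0.003,0.003,0.001,0,0.06],[0.0015,0.001,0,0,0.05],[0,0,0,0,0.04],[0,0,0,0,0.02],[0,0,0,0,0.02],[0,0,0,0,0.02],[0,0,0,0,0.02],[0,0,0,0,0.02]]]'

```text
time: 4.0
tool_pos: [633.7, -208.9, 8.5]
tcp_rot: [1.729, 1.565, 1.621]
contact_force: [-0.1, 0.5, -1.4]
grip_width: 32.2
```

```bash
python3 go.py 631.5 -209.5 5 1.462
```

```text
t 4.0 p [ 633.7 -208.9    8.5] delta tool mm [ 3.5 -0.9 -2.2] turn deg 0.09 grip 32.16534499684872 F [-0.1  0.5 -1.4] tilt [-3.0e-04  5.4e-03 -1.0e+00] q [-0.44  0.82  1.32  0.01  1.01 -0.33]
```

send_rows --commands '[[[0,0,0,0,0.05],[0,0,0,0,0.05],[0,0,0,0,0.05],[0.003,0,-0.001,0,0.05],[0.003,0,-0.001,0,0.05]]]'

```text
time: 4.42
tool_pos: [632.3, -209.0, 3.0]
tcp_rot: [1.382, 1.566, 1.275]
contact_force: [0.5, -0.9, -0.2]
grip_width: 49.9
```

```bash
python3 go.py 631.5 -209.5 5 1.462
```

```text
t 4.4167 p [ 632.3 -209.     3. ] delta tool mm [-2.  -0.5 -0.8] turn deg 0.09 grip 49.93476841830631 F [ 0.5 -0.9 -0.2] tilt [ 0.0014  0.0047 -1.    ] q [-0.44  0.82  1.33  0.01  0.99 -0.33]
```

send_rows --commands '[[[0,0,-0.0008,0,0.02],[0,0,0,0,0.02],[0,0,0,0,0.02],[0,0,0,0,0.02],[0,0,0,0,0.02],[0,0,0,0,0.02]]]'

```text
time: 4.92
tool_pos: [630.7, -208.7, 1.7]
tcp_rot: [1.698, 1.565, 1.59]
contact_force: [0.1, -0.1, -1.1]
grip_width: 32.1
```

```bash
python3 go.py 631.5 -209.5 5 1.462
```

```text
t 4.9167 p [ 630.7 -208.7    1.7] delta tool mm [-3.3 -0.7  0.9] turn deg 0.08 grip 32.12759373942772 F [ 0.1 -0.1 -1.1] tilt [-1.0e-04  5.4e-03 -1.0e+00] q [-0.44  0.82  1.34  0.01  0.99 -0.33]
```

send_rows --commands '[[[-0.005,0,0,0,0.02],[-0.015,0,0,0,0.02],[-0.025,0,0,0,0.02],[-0.025,0,0,0,0.02],[-0.025,0,0,0,0.02],[-0.02,0,0,0,0.02],[-0.01,0,0,0,0.02],[0,0,0,0,0.02]]]'

```text
time: 5.58
tool_pos: [628.5, -208.4, 130.4]
tcp_rot: [2.404, 1.559, 2.296]
contact_force: [0.7, -0.5, -1.1]
grip_width: 31.9
```

```bash
python3 go.py 518 180.5 110 -0.036;python3 - <<'E'
from h import *
p,Rt,o=tool(); d=optics.capture("wrist"); cv2.imwrite("pics/w3.png",d["color"])
d=optics.capture("scene"); cv2.imwrite("pics/s3.png",d["color"])
E
```

```text
t 5.5833 p [ 628.5 -208.4  130.4] delta tool mm [  24.7  374.7 -151.4] turn deg 85.91 grip 31.933812163153622 F [ 0.7 -0.5 -1.1] tilt [-0.0078  0.0088 -0.9999] q [-0.44  0.68  1.23  0.    1.25 -0.33]
```

View pics/w3.png

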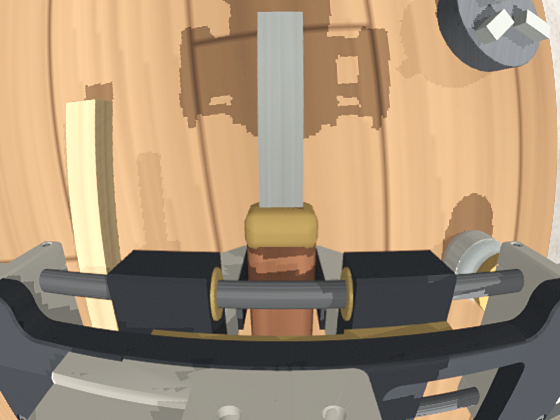

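View pics/s3.png

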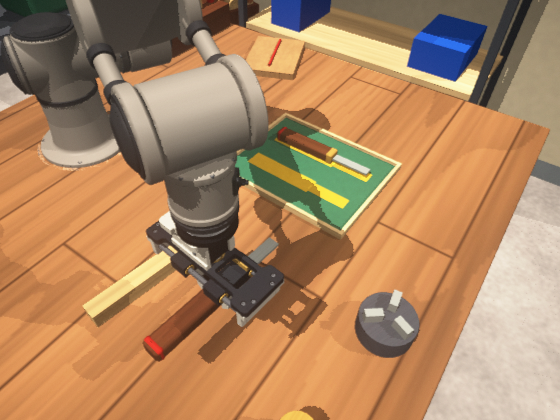

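send_rows --commands '[[[0,0,0,4,0.02],[0,0,0,7,0.02],[0,0,0,7,0.02],[0,0,0,7,0.02],[0,0,0,7,0.02],[0,0,0,7,0.02],[0,0,0,7,0.02],[0,0,0,7,0.02],[0,0,0,7,0.02],[0,0,0,7,0.02]]]'

```text
time: 6.52
tool_pos: [617.6, -203.4, 105.0]
tcp_rot: [-2.365, 1.52, 2.613]
contact_force: [0.1, -0.2, -1.6]
grip_width: 31.6
```

send_rows --commands '[[[0,0,0,7,0.02],[0,0,0,7,0.02],[0,0,0,5,0.02],[0,0,0,2,0.02],[0,0,0,0,0.02]]]'

```text
time: 6.93
tool_pos: [612.1, -201.0, 92.8]
tcp_rot: [-1.953, 1.501, 2.64]
contact_force: [0.7, 0.2, -0.7]
grip_width: 31.5
```

```bash
python3 go.py 518 180.5 110 -0.036
```

```text
t 6.9333 p [ 612.1 -201.    92.8] delta tool mm [   1.5 -139.3 -367.8] turn deg -4.81 grip 31.491785424948354 F [ 0.7  0.2 -0.7] tilt [-0.0614  0.0337 -0.9975] q [-0.44  0.72  1.27  0.    1.23  1.25]
```

send_rows --commands '[[[0,0,0,0,0.02],[0,0,0,0,0.02],[0,0,0,0,0.02]]]'

```text
time: 7.18
tool_pos: [610.2, -200.1, 88.7]
tcp_rot: [-1.951, 1.494, 2.645]
contact_force: [-0.2, 0.2, -0.6]
grip_width: 32.0
```

```bash
python3 go.py 518 180.5 110 -0.036; python3 -c "
from h import *
print(monitor.get_obs())"
```

```text
t 7.1833 p [ 610.2 -200.1   88.7] delta tool mm [  -1.  -136.3 -367.8] turn deg -4.61 grip 32.03605218832991 F [-0.2  0.2 -0.6] tilt [-0.0677  0.0367 -0.997 ] q [-0.44  0.72  1.27  0.    1.23  1.25]
{'time': 7.1833, 'joint_positions': array([-0.43834   ,  0.72121862,  1.26951058,  0.00472237,  1.22784002,
        1.24621362]), 'dq': array([-4.30855230e-06,  1.22336760e-02,  7.03190187e-03,  1.72055938e-04,
       -5.92144797e-03, -1.19492087e-02]), 'tau': array([-3.66145869e-03, -6.03132391e+01, -2.30917454e+01,  7.52598094e-02,
        3.28357900e-01,  1.74437306e-02]), 'tool_pos': array([ 610.20739926, -200.09772023,   88.69847581]), 'tcp_rot': array([-1.95139101,  1.49369517,  2.64548142]), 'contact_force': array([-0.16049235,  0.23879747, -0.60029206]), 'moment': array([-0.01537918, -0.08011207, -0.0545298 ]), 'grip_width': 32.03605218832991}
```

send_rows --commands '[[[-0.003,-0.008,-0.021,0,0.02],[-0.003,-0.0135,-0.0365,-1,0.02],[-0.003,-0.0135,-0.0365,-1,0.02],[-0.003,-0.0135,-0.0365,-1,0.02],[-0.003,-0.0135,-0.0365,-1,0.02],[-0.003,-0.0135,-0.0365,0,0.02],[-0.003,-0.0135,-0.0365,0,0.02]]]'

```text
time: 7.77
tool_pos: [540.1, 45.1, 120.7]
tcp_rot: [-2.007, 1.495, 2.657]
contact_force: [0.9, 0.5, -1.5]
grip_width: 31.7
```

```bash
python3 go.py 518 180.5 60 -0.036
```

```text
t 7.7667 p [540.1  45.1 120.7] delta tool mm [  66.8  -24.3 -132.1] turn deg -0.81 grip 31.736821473843186 F [ 0.9  0.5 -1.5] tilt [-0.0671  0.0354 -0.9971] q [-0.08  0.51  1.57  0.03  1.13  1.53]
```

send_rows --commands '[[[0.01,-0.007,-0.037,-0.8,0.02],[0.012,-0.007,-0.037,0,0.02],[0.012,-0.006,-0.035,0,0.02],[0.008,-0.003,-0.015,0,0.02],[0,0,0,0,0.02]]]'

```text
time: 8.18
tool_pos: [515.7, 183.8, 86.5]
tcp_rot: [-2.092, 1.499, 2.597]
contact_force: [-0.2, -0.8, -1.6]
grip_width: 31.9
```

```bash
python3 go.py 518 180.5 40 -0.036; python3 - <<'E'
from h import *
p,Rt,o=tool(); d=optics.capture("wrist"); cv2.imwrite("pics/w4.png",d["color"]); pickle.dump((p,Rt,d),open("w4.pkl","wb"))
d=optics.capture("scene"); cv2.imwrite("pics/s4.png",cv2.resize(d["color"][60:260,140:440],None,fx=2.6,fy=2.6))
d=optics.capture("top"); cv2.imwrite("pics/t4.png",cv2.resize(d["color"][120:320,100:320],None,fx=3,fy=3))
E
```

```text
t 8.1833 p [515.7 183.8  86.5] delta tool mm [46.2  5.2  4.9] turn deg 0.64 grip 31.94477168130646 F [-0.2 -0.8 -1.6] tilt [-0.0611  0.037  -0.9974] q [0.17 0.56 1.6  0.05 1.04 1.74]
```

View pics/w4.png

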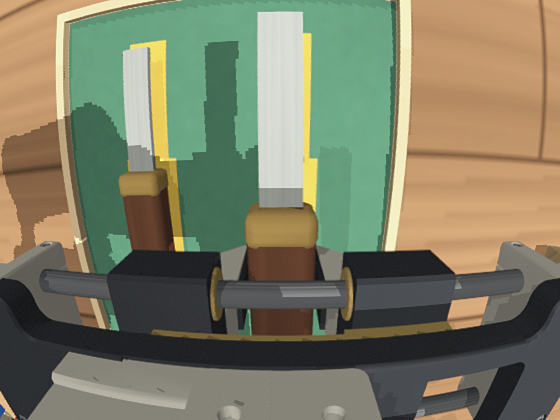

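View pics/s4.png

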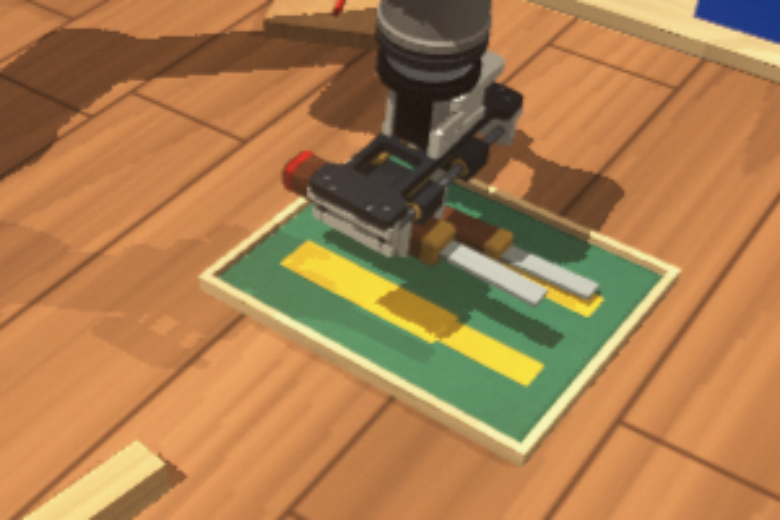

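View pics/t4.png

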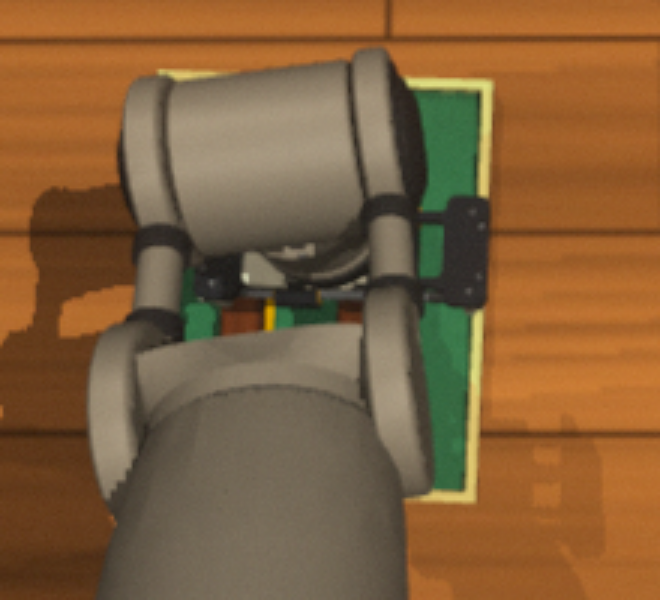

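```bash
python3 - <<'E'
from h import *
p,Rt,d=pickle.load(open("w4.pkl","rb"))
y=-0.036;u=np.array([np.cos(y),np.sin(y)]);n=np.array([-u[1],u[0]])
for px,l in (((311,34),(132,-16)),((316.5,158),(42,-22)),((311,155),(42,-16))):
    a=wback(d,px,8,p,Rt);print(a.round(1),"mid",(a[:2]-l[0]*u-l[1]*n).round(1))
# rim right inner edge, floor: (397,0)-(386,240)
for px in ((397,10),(391,150),(386,240)): print(wback(d,px,16,p,Rt).round(1))
# chisel tip held
for px in ((257,12),(303,12),(280,208)):
  print(wback(d,px,86.5+9,p,Rt))
E
```

```text
[648.7 162.2   8. ] mid [517.4 182.9]
[559.4 159.7   8. ] mid [518.2 183.2]
[561.6 163.7   8. ] mid [520.2 181.2]
[668.2 101.9  16. ]
[566.8 107.   16. ]
[497.8 105.8  16. ]
[640.41883502 190.38811056  95.5       ]
[639.67343552 170.46416978  95.5       ]
[550.46301203 182.68854178  95.5       ]
```

```bash
python3 go.py 519 182 20 -0.036
```

```text
t 8.3333 p [517.9 180.2  88. ] delta tool mm [67.8  5.   0.6] turn deg 0.42 grip 31.64885929379658 F [-0.2 -0.8 -1.1] tilt [-0.0582  0.0365 -0.9976] q [0.17 0.55 1.6  0.05 1.04 1.74]
```

send_rows --commands '[[[0.02,0.002,0,0.2,0.02],[0.022,0.002,0,0,0.02],[0.014,0.001,0,0,0.02],[0.004,0,0,0,0.02]]]'

```text
time: 8.67
tool_pos: [525.7, 176.3, 30.3]
tcp_rot: [-2.203, 1.511, 2.472]
contact_force: [-0.1, -0.1, -1.3]
grip_width: 31.4
```

```bash
python3 go.py 519 182 12 -0.036;  python3 - <<'E'
from h import *
p,Rt,o=tool(); d=optics.capture("wrist"); cv2.imwrite("pics/w5.png",d["color"]); pickle.dump((p,Rt,d),open("w5.pkl","wb"))
d=optics.capture("scene"); cv2.imwrite("pics/s5.png",cv2.resize(d["color"][90:240,200:420],None,fx=3.6,fy=3.6))
E
```

```text
t 8.6667 p [525.7 176.3  30.3] delta tool mm [18.8 -6.  -4.8] turn deg -0.12 grip 31.4073753614543 F [-0.1 -0.1 -1.3] tilt [-0.0468  0.0371 -0.9982] q [0.16 0.64 1.64 0.06 0.91 1.73]
```

View pics/w5.png

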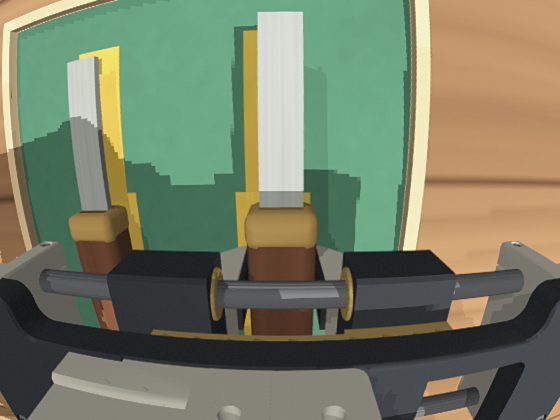

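View pics/s5.png

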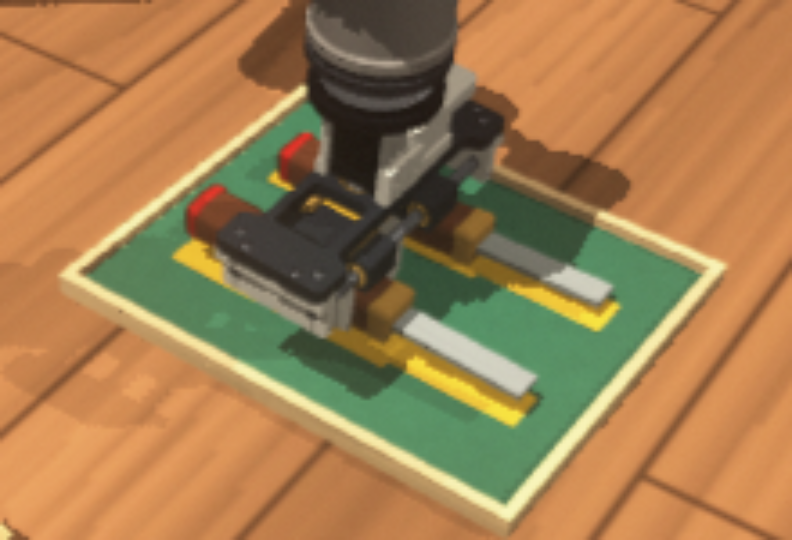

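```bash
python3 - <<'E'
from h import *
p,Rt,d=pickle.load(open("w5.pkl","rb"))
y=-0.036;u=np.array([np.cos(y),np.sin(y)]);n=np.array([-u[1],u[0]])
for px,l in (((243.5,30),(132,16)),((236,192),(42,22)),((310,192),(42,-22))):
    a=wback(d,px,8,p,Rt);print(a.round(1),"mid",(a[:2]-l[0]*u-l[1]*n).round(1))
for px in ((280.5,11),):
  for z in (30,36): 
    a=wback(d,px,z,p,Rt);print(a, (a[:2]-126*u))
for px in ((281,206),):
  for z in (45,50): 
    a=wback(d,px,z,p,Rt);print(a, (a[:2]-36*u))
E
python3 go.py 519 182 20 -0.036
```

```text
[650.8 192.    8. ] mid [518.3 180.8]
[560.6 200.9   8. ] mid [517.8 180.5]
[559.3 159.2   8. ] mid [518.2 182.7]
[653.60898161 171.27763044  30.        ] [527.69062079 175.81265073]
[651.71971136 171.12145121  36.        ] [525.80135055 175.6564715 ]
[562.82785942 173.98106132  45.        ] [526.8511849 175.2767814]
[564.34510687 173.73976409  50.        ] [528.36843235 175.03548417]
t 8.7667 p [525.9 176.7  31.4] delta tool mm [11.9 -6.6 -4.7] turn deg -0.12 grip 31.948924016627107 F [-0.   0.7 -1.5] tilt [-0.0462  0.0373 -0.9982] q [0.16 0.64 1.64 0.06 0.91 1.73]
```

send_rows --commands '[[[0.004,-0.005,-0.003,0,0.02],[0.004,-0.004,-0.003,0,0.02],[0.002,-0.001,-0.001,0,0.02]]]'

```text
time: 9.02
tool_pos: [517.7, 183.2, 24.5]
tcp_rot: [-2.282, 1.515, 2.389]
contact_force: [-0.7, -0.2, -2.0]
grip_width: 32.4
```

```bash
python3 go.py 518 182 12 -0.036;  python3 - <<'E'
from h import *
p,Rt,o=tool(); d=optics.capture("wrist"); cv2.imwrite("pics/w6.png",d["color"]); pickle.dump((p,Rt,d),open("w6.pkl","wb"))
d=optics.capture("scene"); cv2.imwrite("pics/s6.png",cv2.resize(d["color"][90:240,200:420],None,fx=3.6,fy=3.6))
E
```

```text
t 9.0167 p [517.7 183.2  24.5] delta tool mm [12.4  0.9  1.6] turn deg -0.3 grip 32.40422106845265 F [-0.7 -0.2 -2. ] tilt [-0.0408  0.0382 -0.9984] q [0.17 0.64 1.67 0.06 0.87 1.75]
```

View pics/w6.png

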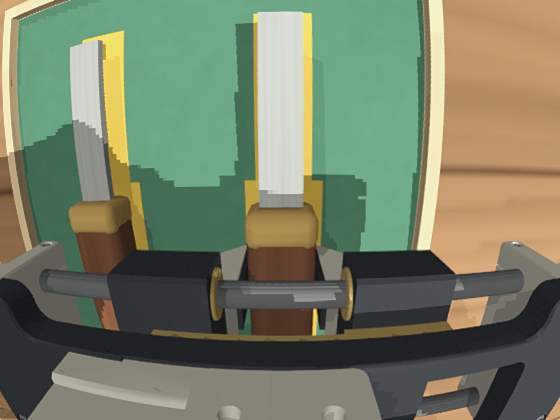

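View pics/s6.png

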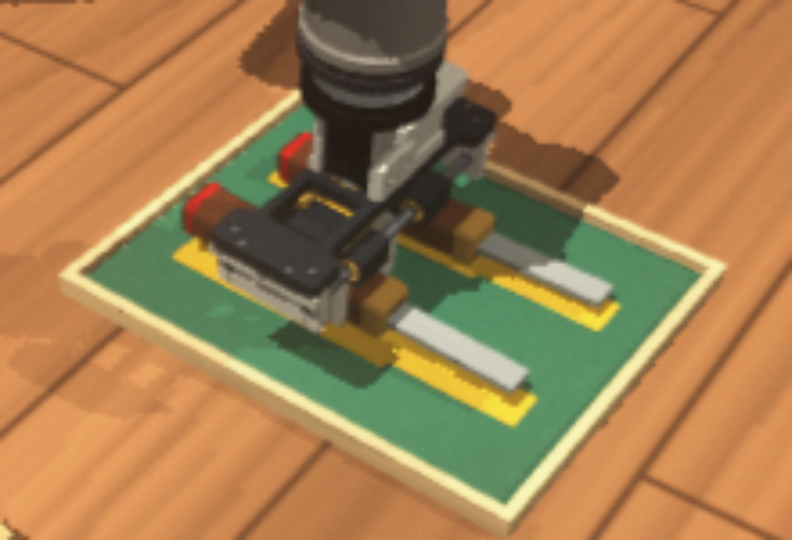

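send_rows --commands '[[[0.005,0,0,0,0.02],[0.003,0,0,0,0.02],[0.002,0,0,0,0.02]]]'

```text
time: 9.37
tool_pos: [518.3, 184.3, 15.1]
tcp_rot: [-2.323, 1.517, 2.351]
contact_force: [0.7, 0.5, -2.3]
grip_width: 32.2
```

```bash
python3 go.py 518 182 11 -0.036
```

```text
t 9.3667 p [518.3 184.3  15.1] delta tool mm [ 4.  -0.   2.4] turn deg -0.2 grip 32.15974604149534 F [ 0.7  0.5 -2.3] tilt [-0.0381  0.0385 -0.9985] q [0.18 0.65 1.67 0.06 0.85 1.75]
```

send_rows --commands '[[[0.002,0,0.0015,0,0.02],[0.0015,0,0,0,0.02]]]'

```text
time: 9.53
tool_pos: [518.0, 182.9, 11.1]
tcp_rot: [-2.32, 1.517, 2.354]
contact_force: [-4.3, -0.4, 10.4]
grip_width: 31.6
```

```bash
python3 go.py 518 182 11 -0.036;  python3 - <<'E'
from h import *
p,Rt,o=tool(); d=optics.capture("wrist"); cv2.imwrite("pics/w7.png",d["color"]); pickle.dump((p,Rt,d),open("w7.pkl","wb"))
d=optics.capture("scene"); cv2.imwrite("pics/s7.png",cv2.resize(d["color"][90:240,200:420],None,fx=3.6,fy=3.6))
E
```

```text
t 9.5333 p [518.  182.9  11.1] delta tool mm [ 0.1 -0.   0.9] turn deg -0.18 grip 31.554194511521985 F [-4.3 -0.4 10.4] tilt [-0.0382  0.0384 -0.9985] q [0.17 0.66 1.68 0.06 0.84 1.74]
```

View pics/w7.png

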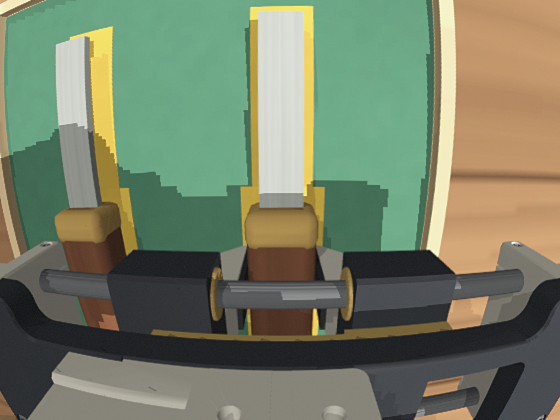

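View pics/s7.png

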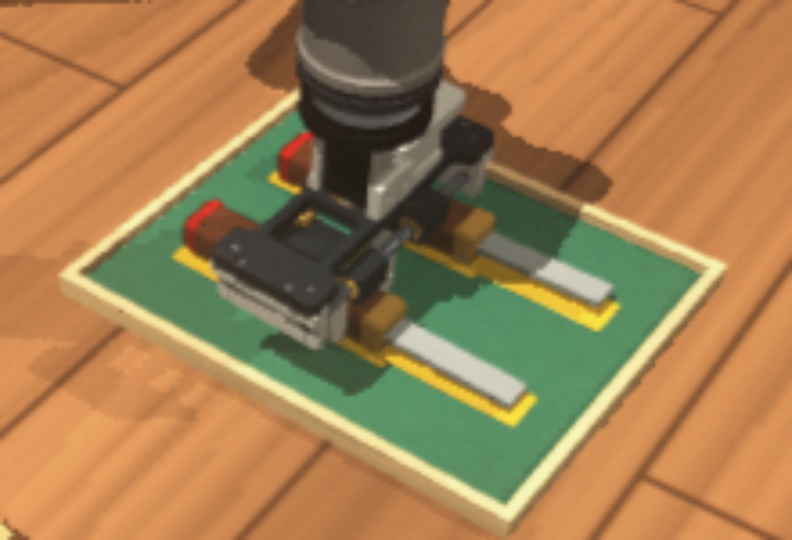

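send_rows --commands '[[[0.001,0,0.0005,0,0.02],[0.001,0,0,0,0.02]]]'

```text
time: 9.8
tool_pos: [518.0, 183.0, 10.8]
tcp_rot: [-2.34, 1.516, 2.334]
contact_force: [-3.8, -2.1, 10.6]
grip_width: 31.4
```

```bash
python3 go.py 518 182 11 -0.036
```

```text
t 9.8 p [518.  183.   10.8] delta tool mm [-0.3  0.   1. ] turn deg -0.19 grip 31.393117877316254 F [-3.8 -2.1 10.6] tilt [-0.0376  0.0394 -0.9985] q [0.17 0.66 1.68 0.06 0.84 1.74]
```

send_rows --commands '[[[0.003,0,0.0005,0,0.02],[0.003,0,0,0,0.02]]]'

```text
time: 9.97
tool_pos: [517.9, 183.2, 9.3]
tcp_rot: [-2.367, 1.517, 2.308]
contact_force: [-12.3, -5.9, 39.9]
grip_width: 32.3
```

```bash
python3 go.py 518 182 11 -0.036
```

```text
t 9.9667 p [517.9 183.2   9.3] delta tool mm [-1.7  0.1  1.2] turn deg -0.1 grip 32.2829180299904 F [-12.3  -5.9  39.9] tilt [-0.0362  0.0399 -0.9985] q [0.17 0.66 1.68 0.06 0.84 1.74]
```

send_rows --commands '[[[0,0,0,0,0.02],[0,0,0,0,0.034],[0,0,0,0,0.036],[0,0,0,0,0.04]]]'

```text
time: 10.3
tool_pos: [519.2, 183.4, 11.6]
tcp_rot: [-2.439, 1.519, 2.237]
contact_force: [-0.4, -0.1, 0.3]
grip_width: 38.2
```

```bash
python3 go.py 518 182 11 -0.036;  python3 - <<'E'
from h import *
p,Rt,o=tool(); d=optics.capture("wrist"); cv2.imwrite("pics/w8.png",d["color"]); pickle.dump((p,Rt,d),open("w8.pkl","wb"))
d=optics.capture("scene"); cv2.imwrite("pics/s8.png",cv2.resize(d["color"][90:240,200:420],None,fx=3.6,fy=3.6))
E
```

```text
t 10.3 p [519.2 183.4  11.6] delta tool mm [ 0.6 -1.1  1.5] turn deg -0.08 grip 38.20710874685257 F [-0.4 -0.1  0.3] tilt [-0.0319  0.0407 -0.9987] q [0.17 0.65 1.68 0.06 0.84 1.74]
```

View pics/w8.png

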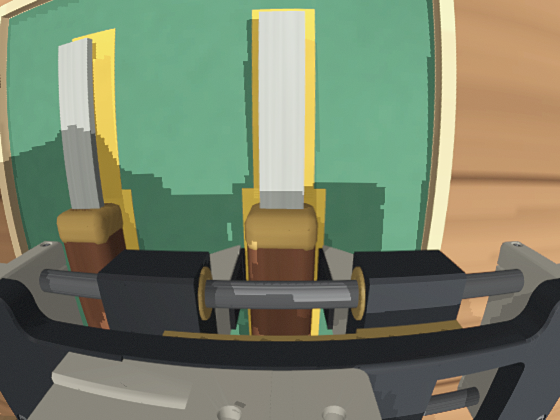

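View pics/s8.png

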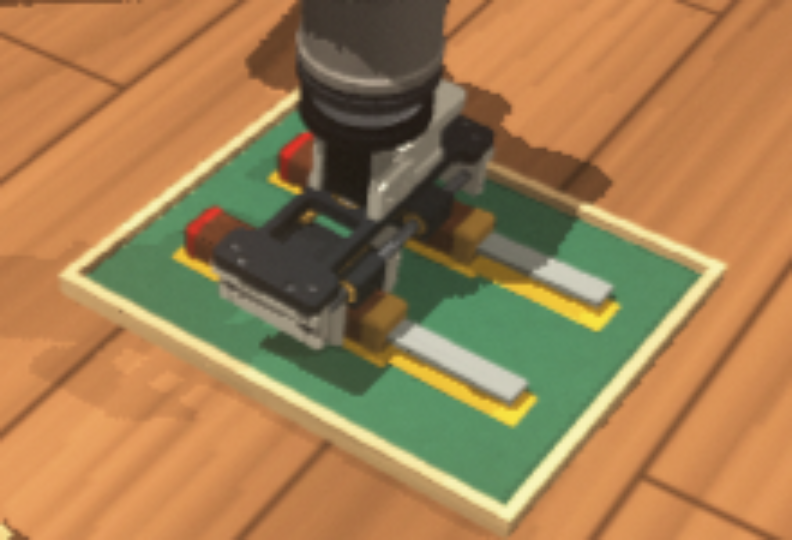

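send_rows --commands '[[[-0.001,0,0.0015,0,0.052],[-0.001,0,0,0,0.052],[-0.002,0,0,0,0.052],[-0.006,0,0,0,0.052],[-0.012,0,0,0,0.052],[-0.02,0,0,0,0.052],[-0.03,0,0,0,0.052],[-0.03,0,0,0,0.052],[-0.03,0,0,0,0.052]]]'

```text
time: 11.15
tool_pos: [518.7, 175.2, 141.9]
tcp_rot: [-2.176, 1.508, 2.499]
contact_force: [0.7, 0.1, -1.3]
grip_width: 52.0
```

```bash
python3 go.py 400 -250 220 -0.036;  python3 - <<'E'
from h import *
p,Rt,o=tool(); d=optics.capture("wrist"); cv2.imwrite("pics/w9.png",d["color"]); pickle.dump((p,Rt,d),open("w9.pkl","wb"))
E
```

```text
t 11.15 p [518.7 175.2 141.9] delta tool mm [ -87.9 -107.   426.4] turn deg -0.13 grip 52.01865718906057 F [ 0.7  0.1 -1.3] tilt [-0.0501  0.0375 -0.998 ] q [0.16 0.48 1.55 0.05 1.15 1.75]
```

View pics/w9.png

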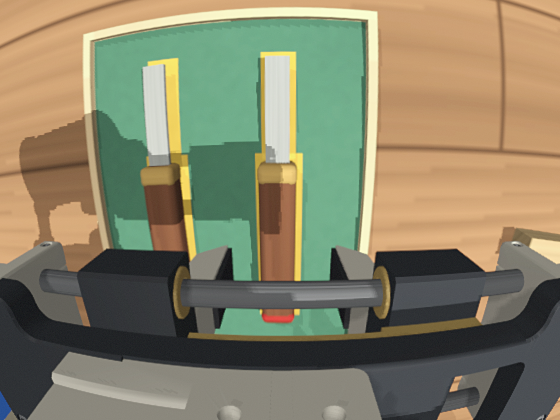

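send_rows --commands '[[[-0.03,0,0.01,0,0.052],[-0.025,-0.005,0.03,0,0.052],[-0.01,-0.008,0.037,0,0.052],[-0.005,-0.008,0.037,0,0.052],[-0.002,-0.008,0.037,0,0.052],[-0.002,-0.008,0.037,0,0.052],[-0.002,-0.008,0.037,0,0.052],[-0.002,-0.008,0.037,0,0.052],[-0.002,-0.008,0.037,0,0.052],[-0.002,-0.008,0.02,0,0.052]]]'

```text
time: 12.03
tool_pos: [444.8, -152.7, 232.5]
tcp_rot: [-2.602, 1.529, 2.084]
contact_force: [-0.2, 1.1, -0.7]
grip_width: 51.8
```

```bash
python3 go.py 400 -250 220 -0.036;  python3 - <<'E'
from h import *
d=optics.capture("top"); cv2.imwrite("pics/t10.png",d["color"]); cv2.imwrite("pics/t10c.png",cv2.resize(d["color"][140:290,140:270],None,fx=4,fy=4,interpolation=0))
d=optics.capture("scene"); cv2.imwrite("pics/s10.png",d["color"])
E
```

```text
t 12.0333 p [ 444.8 -152.7  232.5] delta tool mm [  9.8 -42.   98.9] turn deg 0.54 grip 51.83782641330949 F [-0.2  1.1 -0.7] tilt [-0.0206  0.0365 -0.9991] q [-0.51  0.26  1.63  0.02  1.29  1.08]
```

View pics/t10.png

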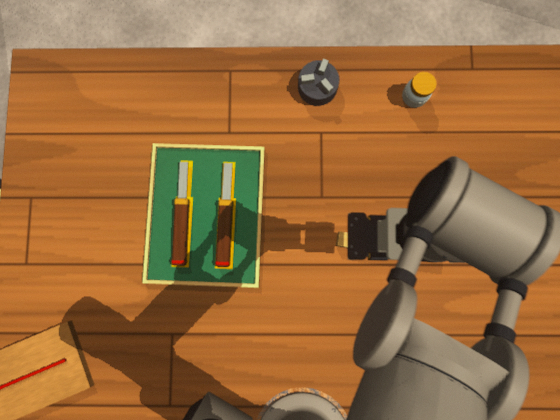

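View pics/t10c.png

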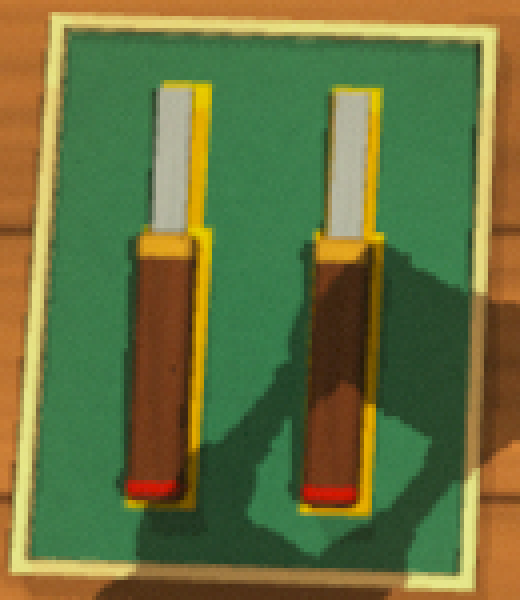

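View pics/s10.png

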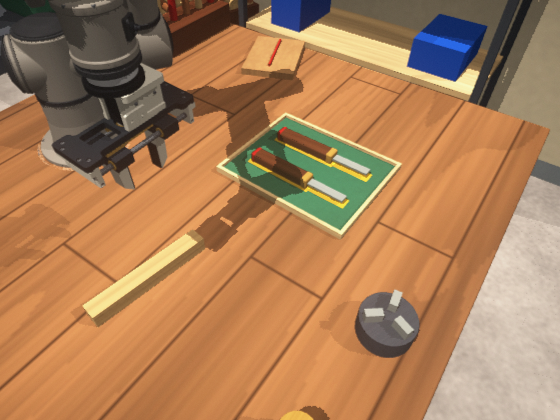

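```bash
python3 - <<'E'
from h import *
from plant import close_job
a=cv2.imread("pics/scene0.png").astype(int);b=cv2.imread("pics/s10.png").astype(int)
D=abs(a-b).max(2)
print("blank diff",(D[225:325,80:185]>40).sum(),"neigh",(D[125:180,275:375]>40).sum())
def rep(tip,zt,butt,zb):
    A=back(TK,TE,tip,zt);B=back(TK,TE,butt,zb);u=(A-B)[:2];L=np.linalg.norm(u);u/=L
    print("L",L,"yaw",np.arctan2(u[1],u[0]),"mid",B[:2]+u*124+u*(L-250)/2)
c=lambda q:np.array(q)/4+140-.5
rep(c((350,91)),23.5,c((328,498)),34)
print(close_job())
E
```

```text
blank diff 152 neigh 779
L 244.33311368156282 yaw -0.030193188782383074 mid [520.50429473 182.06523991]
the job is handed in; nothing more can be done
None
```

The chisel from the bench is now lying flat on the empty yellow outline. Its blade points the same way as its neighbour's. I pressed it gently onto the tray floor, let go, drew the arm clear and handed the job in at about 12 s of the 38 s allowed.

- **Position:** the top camera puts its balance point at about (520.5, 182) mm with yaw -0.030. The outline measured (518, 181.5) and -0.036, so it is within about 3 mm and 0.4°. In the picture it sits on its outline the way the neighbour sits on its own.
- **Other items:** the neighbour and the blank look unmoved in the before and after pictures. The pixel comparison did not come out at zero (152 and 779 pixels changed in their windows). I put this down to the arm's moving shadow and the placed chisel showing inside the neighbour's window, but did not check it further.
- **What went less well:**
  - The arm sagged while carrying the chisel and tilted the tool by about 4°, still about 3° at set-down.
  - The handle's front edge therefore touched first, and the last press reached about 40 N upward at the wrist (about 42 N in all). That load went mainly through the held chisel. I can't rule out that the fingertips also touched the floor.
  - When I opened the fingers the butt end probably settled the last few millimetres.

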